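# Pin the bush of a kiln door clamp

## Task

Fit the cross pin of the kiln door clamp: take the pin with the tall round knob head from the wooden block, stand it in the hole on top of the grey bracket, turn the handwheel until the bush's cross-hole comes round under the pin and the pin drops in, then press the pin fully home so that its head sits down on the bracket, and let go. Work by feel: stop turning as soon as the pin catches, and do not force the pin. Leave the other two pins in the block and the other things on the bench where they are.

Things in the scene. Friction and masses are not known exactly. Their poses are not given: they have to be found in the camera images.
- pin: The cross pin, plain steel, 70 g: a 10 mm round shank, 75 mm long, whose lowest 6 mm taper to a 6 mm flat nose, under a knob head (a cylinder 18 mm across and 16 mm tall). Origin at the nose, z along the pin towards the head. It starts upright, head up, in one of the three holes of the wooden block, which are drawn by lot; its nose is then 10 mm above the bench.
- pin_head (a point): Centre of the flat top of the pin's knob head, 91 mm from the nose.
- rack: Wooden block, fixed, 150 mm long (x), 56 mm wide (y), 46 mm high, origin under its centre. Three holes in a row along x, 45 mm apart, the middle one at the centre, hold the pin, the bolt and the clevis pin upright.
- bolt: Steel hex bolt in the block, not wanted: hexagon head 19 mm across and 7 mm tall, 65 mm long over all. Origin at its lower end. Stays in the block.
- clevis: Steel clevis pin in the block, not wanted: thin flat disc head 28 mm across and 4 mm tall, 68 mm long over all. Origin at its lower end. Stays in the block.
- bracket: Grey steel bracket of the door clamp, bolted to the bench: base plate 130 (x) by 100 (y) by 12 mm, on it a block 60 (x) by 52 (y) mm whose flat top is 135 mm above the bench. Origin under the centre of the base plate, z up. A bronze bush turns loosely in the block; a screw runs from it to +y and carries the handwheel.
- bore (a point): Centre of the mouth of the upright pin bore (11.6 mm) in the block's flat top, 135 mm above the bench; axes as the bracket's. It runs down through block, bush and block. A pin put in while no hole is below stands by itself on the bush, 20 mm deep, leaning a little, head's top 206 mm above the bench. Fully home its head rests on the flat top: head's top 151 mm above the bench, nose 60 mm.
- bush_axis (a point): Centre of the bush (40 mm across), 95 mm above the bench, straight below the bore; fixed, axes as the bracket's; bush, screw and wheel turn as one about y, either way, without end, drag 0.08 N m. Their angle is not measured. Two 12 mm cross-holes at right angles run through it, so one comes under the bore each quarter turn; at the start none is there. A pin standing in the bore then falls some 45 mm.
- catch (a joint): Spring-loaded ball in the lower part of the bore, 69 mm above the bench: m pushed back, 0 when free, about 0.002 with the pin past it. A pin that has fallen into the bush locks the wheel and stops on this ball, its head some 5 to 12 mm short of home; pressing it on past the ball takes about 4 to 10 N.
- wheel_hub (a point): Centre of the handwheel, 95 mm above the bench and 105 mm to +y from the bore; fixed to the bracket, does not turn; axes as the bracket's. The rim is a round bar 14 mm thick, its centre line a circle of 80 mm radius about y, so its top lies 87 mm above this point. Three thinner spokes. The rim can be pinched from above, fingers on its two faces, and led round; drag about 1 N at the rim.
- spare_bush: Loose spare bronze bush, a flanged tube 54 mm across and 52 mm tall standing on the bench. Not needed.
- spanner: Loose spanner 220 mm long lying on the bench. Not needed.
Not all that is in view belongs to the job. What is shaped like the pin but orange is not meant.

How it is judged:
By the outcome, as a careful person would: the job done as asked, in the order asked, and still so for the second after the job is handed in, with the robot touching nothing.
It also fails if it takes over 58 s, if anything falls off the work surface, if the arm or the gripper's body presses on something with over 40 N, if the wrist force passes 120 N, or if a joint passes its speed limit or range.

## Robot

A 6-joint arm with a two-finger parallel gripper is mounted at the origin on the work surface. World frame = base frame: x ahead of the robot, y to its left, z up, the work surface at z = 0. Lengths are in m, angles in rad, forces in N, time in s.
With the tool pointing down it reaches from about 0.25 to 0.775 m from the base axis. Payload 4 kg.
Tool frame: the origin (TCP) lies at the very end of the fingers, on their centre line; the grasp point (between the pads) lies 19 mm behind it; z points along the fingers, y is the direction in which the jaws open and shut (so a half turn about z gives the same grasp; the last joint's range is limited). The gripper opens to 94 mm and grips with 3 to 60 N. Pads are 16 mm wide; open, the fingers measure 119 mm over their backs; the gripper's body (75 mm by 177 mm) begins 78 mm behind the grasp point.
Start: joints at [1.242, 0.087, 1.371, -0, 1.684, -0.103], TCP at [0.123, 0.536, 0.178] pointing down, gripper open.
Joint ranges: [-3.1, 3.1], [-0.76, 2.03], [0.27, 2.55], [-1.08, 4.22], [0.17, 2.65], [-2.57, 2.57]. Speed limits (rad/s): [2.79, 2.79, 3.14, 3.14, 3.14, 3.14].

## Interface

Orientations are given as [roll, pitch, yaw] about the fixed x, y, z axes, in that order (R = Rz(yaw) Ry(pitch) Rx(roll)).
In Python, from bench import robot, snapshot, models gives the robot as it stands.
- The arm moves only by the tool arm_command, never from a script. Its argument "commands" is text: rows parted by semicolons, each of 7 numbers parted by spaces: the shift along the tool's x, y, z in mm, then the turn, a rotation vector about the tool's x, y, z in degrees, then the opening, from 0 (shut) to 1 (fully open). In form: tx ty tz rx ry rz hand; .... A call has 1 to 12 rows; each row shifts and turns the pose as measured when the row begins, along the tool's axes as they then stand; what a row does not reach is not made up. A row lasts 1/8 s, in which the tool goes at most 62.5 mm and 10.7 degrees, less where a joint would pass 70% of its speed; a pose out of reach is approached as far as the arm can. A call is refused whole if a number of a shift passes 62.5 or a number of a turn 10.7, either way. A call with a gripper value outside its range is refused whole. The fingers move at their own pace and stop on an object; the grip force is fixed at half the most. Time passes only in rows, so rows that do not move let the fingers close. It gives the time, the measured TCP pose, the force and the opening at its end, in the units of the state.
- robot.get_obs(): the state, without advancing time (a new reading comes with each control period).
- snapshot(name): name is "side" or "top"; returns a dict with "img" (420x560x3 uint8, blue, green, red), "camera_matrix" (3x3 intrinsics, pixels), "origin" and "rotation" of the camera in the world. Camera axes: x right, y down, z forward; pixel columns grow to the right and rows downward; lengths in m; the calibration is good to about 2 mm. A picture is of the moment at which its call begins. There is no depth.
- robot.close_job(): hands the job in, once; it reports no verdict.
Trained networks look in a picture, given as the dict that the camera call returned (one of the last four; its "shot" number tells which), for a name from the list of things; names that differ only in an ending like _2 or _b are one class to them, and where a whole thing is asked for, a point or a joint stands for the part that bears it (a point fixed in the world has none). Each returns a list of dicts, best first, with "conf" (0 to 1); they miss things now and then, are a little off and sometimes report something else, mostly with a low value. They report only what shows in the picture. A call takes as long as a camera call. They do not tell look-alikes from the thing itself.
- models.spot_in(query, picture): "bbox" ([left, top, width, height] as shares, 0 to 1, of the picture: columns of its width, rows of its height, round what is visible of it).
- models.tip_of(query, picture): "centre" ([column, row] as shares, 0 to 1, of the picture: columns of its width, rows of its height: a listed point, or the origin of a listed thing).
The state is a dict: "time": time; "joint_positions": joint angles; "qvel": joint speeds; "joint_torque": joint torques, N m; "tool_pos": TCP position; "ee_rot": TCP orientation; "wrist_force": force on the tool from outside, world axes, zero at the start; "wrist_torque": the same for the moment, N m; "width": finger opening in m.
Only numpy, scipy, OpenCV 4.12 (cv2) and the standard library are available. Lean on these libraries where they do the work, as an engineer would, in place of code of your own. Each camera call takes 0.05 s, during which the arm holds its last target. There are 200 camera calls.

## Working session

There is one attempt and no reset: what is moved stays moved. The work goes in short steps, Python scripts to look and compute and a tool call to move; the robot and the scene stay as the last step left them, time stands still between calls to the robot, and variables do not carry over. Pictures are saved under pics/ and viewed, about 8 in all and at most 12, crops included, and the job is handed in when it is done.

Besides the shell and the picture viewer there is one more tool, called after ">>>" in YAML: its name, and indented under it one key for each argument. arm_command: Moves the arm, as the interface text tells. Its arguments: {"type":"object","properties":{"commands":{"type":"string"}},"required":["commands"]}

```bash
mkdir -p pics; cat > h.py <<'E'
import numpy as np, cv2
from bench import robot, snapshot, models
def ray(s,uv):
    K=np.array(s["camera_matrix"]);R=np.array(s["rotation"]);o=np.array(s["origin"])
    d=R@np.linalg.solve(K,[uv[0],uv[1],1.]);return o,d
def atz(s,uv,z):
    o,d=ray(s,uv);return o+d*(z-o[2])/d[2]
def proj(s,p):
    K=np.array(s["camera_matrix"]);R=np.array(s["rotation"]);o=np.array(s["origin"])
    c=K@(R.T@(np.array(p)-o));return c[:2]/c[2]
def tri(s1,u1,s2,u2):
    o1,d1=ray(s1,u1);o2,d2=ray(s2,u2)
    t=np.linalg.lstsq(np.c_[d1,-d2],o2-o1,rcond=None)[0]
    a=o1+d1*t[0];b=o2+d2*t[1];return (a+b)/2,np.linalg.norm(a-b)
def tip(q,s,n=3):
    return [(round(r["conf"],2),np.round(np.array(r["centre"])*[560,420],1)) for r in models.tip_of(q,s)[:n]]
def box(q,s,n=3):
    return [(round(r["conf"],2),np.round(np.array(r["bbox"])*[560,420,560,420],1)) for r in models.spot_in(q,s)[:n]]
E
python3 - <<'E'
from h import *
a=snapshot("side");b=snapshot("top")
cv2.imwrite("pics/a.png",a["img"]);cv2.imwrite("pics/b.png",b["img"])
for n,s in(("side",a),("top",b)):
    print(n,np.round(s["origin"],3),np.round(s["rotation"],2).tolist())
    for q in("pin_head","pin","bore","wheel_hub","rack","bolt","clevis","bracket"):print(q,tip(q,s))
    for q in("pin","bolt","clevis"):print(q,box(q,s))
o=robot.get_obs();print(o["tool_pos"],o["ee_rot"],o["time"])
E
```

```text
side [ 0.424 -0.552  0.677] [-2.41, -0.0, -0.33]
pin_head [(0.74, array([323.3, 263.1])), (0.54, array([307.9, 306.5])), (0.37, array([369.3, 273.9]))]
pin [(0.62, array([318.9, 382.6])), (0.53, array([302. , 337.3])), (0.53, array([315.9, 297.9]))]
bore [(0.96, array([243.2, 179.4]))]
wheel_hub [(0.69, array([221.5, 163.1])), (0.61, array([250.3, 351.8]))]
rack [(0.68, array([279.1, 347. ]))]
bolt [(0.6, array([278.6, 343.1]))]
clevis [(0.81, array([250.7, 351.5])), (0.31, array([246.6, 223.4]))]
bracket [(0.8, array([245.4, 224.2]))]
pin [(0.76, array([313.2, 259.9,  12.9,  35.5]))]
bolt [(0.62, array([273.6, 318.3,   8.3,  19.4]))]
clevis [(0.88, array([236.9, 323.7,  21. ,  23.6])), (0.33, array([228.5, 305. , 102.1,  72.6]))]
top [ 0.428 -0.054  1.118] [-2.98, -0.01, -1.58]
pin_head [(0.57, array([409.7, 229.8])), (0.54, array([372.4, 270.8])), (0.53, array([342.4, 206.8]))]
pin [(0.64, array([370.3, 233.2])), (0.5, array([342. , 210.4])), (0.42, array([405.4, 234.4]))]
bore [(0.85, array([251.8, 235. ]))]
wheel_hub [(0.87, array([199.5, 250.9]))]
rack [(0.58, array([370.4, 253.9])), (0.54, array([377.4, 223.7]))]
bolt [(0.37, array([374.8, 252.2]))]
clevis [(0.53, array([374.6, 274.8]))]
bracket [(0.68, array([254.2, 243.9]))]
pin [(0.66, array([182.7, 206.8,  98.4,  86.8])), (0.65, array([340.1, 198.7,   7.1,  16.3])), (0.42, array([374.8, 223.6,  10. ,   9.3]))]
bolt [(0.59, array([375.8, 246.9,   4.7,   7.1]))]
clevis [(0.66, array([373.8, 227.7,  11.7,   4.9])), (0.63, array([372. , 261.9,  14.2,  19.5]))]
[0.1231541  0.53607049 0.17792418] [3.14146535e+00 2.86330760e-05 2.91580166e+00] 1.2
```

View pics/a.png

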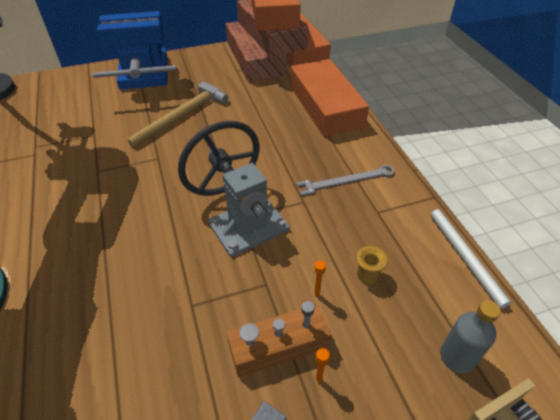

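View pics/b.png

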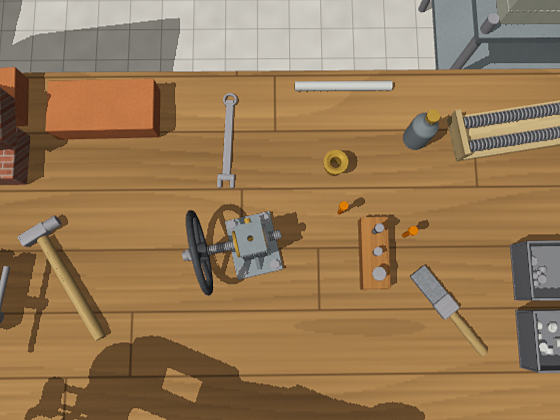

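Side view: candidates for the pin are orange pins at (320,265) and (322,355), clevis disc (249,330), hex bolt (279,325), and the grey knob (307,306). The grey knob is my choice; in the top view it is at (379,228). I'll check it in a close crop.

```bash
python3 - <<'E'
from h import *
a=snapshot("side");b=snapshot("top")
c1=cv2.resize(a["img"][240:400,215:345],None,fx=4,fy=4,interpolation=cv2.INTER_CUBIC)[:600]
cv2.imwrite("pics/c.png",c1)
c2=cv2.resize(b["img"][190:310,170:430],None,fx=3,fy=3,interpolation=cv2.INTER_CUBIC)
cv2.imwrite("pics/d.png",c2)
print("head",tri(a,(307.9,303.5),b,(379.5,228)),atz(b,(379.5,228),.101),atz(a,(307.9,304),.101))
for n,u,v,z in(("bore",(243.2,179.4),(251.8,235),.135),("hub",(221.5,163.1),(199.5,250.9),.095),("clev",(249,329),(379,273),.082),("bolt",(279,324),(378,252),.079),("or1",(320,265),(343,207),.09),("or2",(322,354),(411,231),.09)):
    print(n,tri(a,u,b,v),atz(a,u,z),atz(b,v,z))
E
```

```text
Traceback (most recent call last):
  File "h.py", line 13, in tri
    t=np.linalg.lstsq(np.c_[d1,-d2],o2-o1,rcond=None)[0]
      ~~~~~~~~~~~~~~~^^^^^^^^^^^^^^^^^^^^^^^^^^^^^^^^
numpy.linalg.LinAlgError: Incompatible dimensions
```

View pics/c.png

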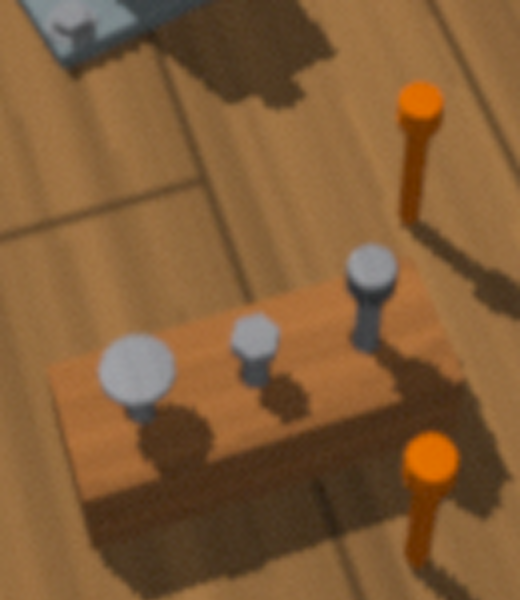

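View pics/d.png

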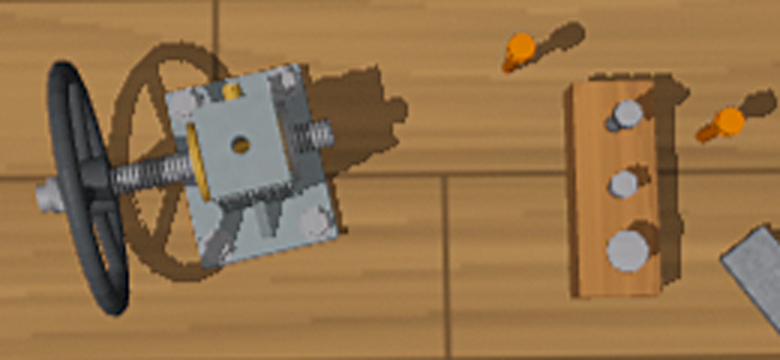

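The crop shows the grey tall knob at side (308,307), between the two orange look-alikes; the hex and disc heads lie to its left. In the top view the knob is at (379.2,227.2) and the bore at (249.8,238.2). The camera rotation is given as rpy, so I'll fix the helper.

```bash
sed -i 's/np.array(s\["rotation"\])/Rot.from_euler("xyz",s["rotation"]).as_matrix()/; 1a from scipy.spatial.transform import Rotation as Rot' h.py
sed -i 's/R=np.array(s\["rotation"\])/R=Rot.from_euler("xyz",s["rotation"]).as_matrix()/' h.py
python3 - <<'E'
from h import *
np.set_printoptions(precision=4,suppress=True)
a=snapshot("side");b=snapshot("top")
for n,u,v,z in(("head",(308,306.7),(379.2,227.2),.101),("bore",(243.2,179),(249.8,238.2),.135),("bore-net",(243.2,179.4),(251.8,235),.135),("hub",(221.5,163.1),(199.5,250.9),.095),("clev",(249,332),(379,273),.078),("bolt",(278.5,324.7),(378,251),.075),("or1",(320,265.7),(343.3,205.8),.09),("or2",(322.5,355),(413,230.5),.09)):
    print(n,*tri(a,u,b,v),atz(a,u,z),atz(b,v,z))
# bore hole: dark pixels in top view of flat top
g=cv2.cvtColor(b["img"],cv2.COLOR_BGR2GRAY)[230:248,240:262];print(g)
g=cv2.cvtColor(a["img"],cv2.COLOR_BGR2GRAY)[172:186,234:254];print(g)
E
```

```text
head [ 0.5679 -0.2518  0.1004] 0.001828154990880587 [ 0.5687 -0.2522  0.101 ] [ 0.5669 -0.2515  0.101 ]
bore [0.5439 0.0046 0.1317] 0.00026945752873599446 [0.5433 0.0012 0.135 ] [0.5433 0.0044 0.135 ]
bore-net [0.5464 0.0009 0.1344] 0.006370844195874642 [0.543  0.0002 0.135 ] [0.5495 0.0006 0.135 ]
hub [0.5249 0.108  0.0864] 0.0010693491345924672 [0.524  0.0984 0.095 ] [0.5236 0.1067 0.095 ]
clev [ 0.4778 -0.2517  0.0787] 0.0012794960402008513 [ 0.4785 -0.2514  0.078 ] [ 0.4772 -0.2518  0.078 ]
bolt [ 0.5225 -0.2524  0.0745] 0.0014815171131229957 [ 0.5232 -0.2527  0.075 ] [ 0.5217 -0.2522  0.075 ]
or1 [ 0.6147 -0.183   0.0889] 0.0032783349391127523 [ 0.6161 -0.1838  0.09  ] [ 0.6129 -0.1825  0.09  ]
or2 [ 0.5624 -0.3221  0.089 ] 0.002481758786994739 [ 0.5634 -0.3226  0.09  ] [ 0.5611 -0.3216  0.09  ]
[[147 145 147 146 146 148 147 148 147 146 146 146 146 147 146 146 146 147
  147 146 147 154]
 [147 148 148 148 146 148 148 147 148 147 148 148 147 146 147 146 146 146
  146 147 147 151]
 [148 148 146 147 146 146 145 149 148 147 148 148 147 146 147 146 147 146
  147 147 148 151]
 [148 149
[... 1877 characters left out ...]
 128 130
  128 130]
 [131 130 129 129 128 124 118  94  73  69  69  73  87 105 121 132 132 128
  132 132]
 [132 129 132 130 129 128 127 114 102  94  94  96 110 121 126 128 127 129
  130 129]
 [132 131 130 131 130 131 130 129 123 118 119 121 127 126 129 130 131 131
  131 130]
 [133 132 131 132 129 131 131 132 129 129 130 128 129 131 132 129 130 129
  130 128]
 [134 133 131 131 129 131 133 131 130 129 130 132 129 131 129 129 132 131
  129 129]
 [133 131 132 130 133 131 130 129 130 131 133 131 131 128 129 132 130 132
  132 128]
 [131 129 130 131 131 132 131 133 131 135 131 128 131 131 128 129 129 128
  123 118]
 [130 129 130 131 130 132 129 132 132 130 131 131 132 129 128 126 124 119
  104  92]]
```

>>> arm_command:
  commands: "0 0 -60 0 0 -6.5 0.6; 0 0 -60 0 0 -6.4 0.6; -34 -60 0 0 0 0 0.6; -34 -60 0 0 0 0 0.6; -34 -60 0 0 0 0 0.6; -34 -60 0 0 0 0 0.6; -34 -60 0 0 0 0 0.6; -34 -60 0 0 0 0 0.6; -34 -60 0 0 0 0 0.6; -34 -60 0 0 0 0 0.6; -34 -60 0 0 0 0 0.6; -34 -60 0 0 0 0 0.6"

```text
time: 2.9
tool_pos: [0.4382, -0.0087, 0.3028]
ee_rot: [-3.135, 0.008, -3.125]
wrist_force: [1.0, 0.7, -0.0]
width: 0.0562
```

```bash
python3 - <<'E'
from h import *
np.set_printoptions(precision=4,suppress=True)
a=snapshot("side");b=snapshot("top")
for n,u,v,z in(("bore",(243.9,176.9),(249.9,238.0),.135),):
    print(n,*tri(a,u,b,v),atz(a,u,z),atz(b,v,z))
o=robot.get_obs();print(o["joint_positions"],o["time"],o["width"],o["ee_rot"],o["tool_pos"])
E
```

```text
bore [0.5445 0.004  0.1369] 0.001914310450681413 [0.5459 0.0059 0.135 ] [0.5437 0.0042 0.135 ]
[-0.1492 -0.1553  1.364  -0.008   1.9268 -1.7311] 3.0 0.056390408808424136 [-3.1332  0.0049 -3.1332] [ 0.4391 -0.0116  0.3009]
```

>>> arm_command:
  commands: "-32 -60 0 0 0 0 0.6; -32 -60 0 0 0 0 0.6; -32 -60 30 0 0 0 0.6; -32 -60 50 0 0 0 0.6; 0 0 50 0 0 0 0.6; 0 0 40 0 0 0 0.6; 0 0 0 0 0 0 0.6"

```text
time: 3.88
tool_pos: [0.5536, -0.2145, 0.1477]
ee_rot: [-3.136, 0.009, -3.13]
wrist_force: [0.1, -0.1, 0.6]
width: 0.0563
```

```bash
python3 - <<'E'
from h import *
np.set_printoptions(precision=4,suppress=True)
a=snapshot("side")
o=robot.get_obs();p=o["tool_pos"];print(o["time"],o["ee_rot"],p,proj(a,p),proj(a,[.5678,-.2518,.101]))
R=Rot.from_euler("xyz",o["ee_rot"]).as_matrix();print("shift mm",R.T@(np.array([.5678,-.2518,.074])-p)*1000)
cv2.imwrite("pics/e.png",cv2.resize(a["img"][190:370,220:400],None,fx=3.3,fy=3.3,interpolation=cv2.INTER_CUBIC))
E
```

```text
3.925 [-3.1339  0.0136 -3.1295] [ 0.555  -0.2151  0.1506] [291.2649 269.6351] [307.3359 306.6319]
shift mm [-11.2841 -36.2386  77.0819]
```

View pics/e.png

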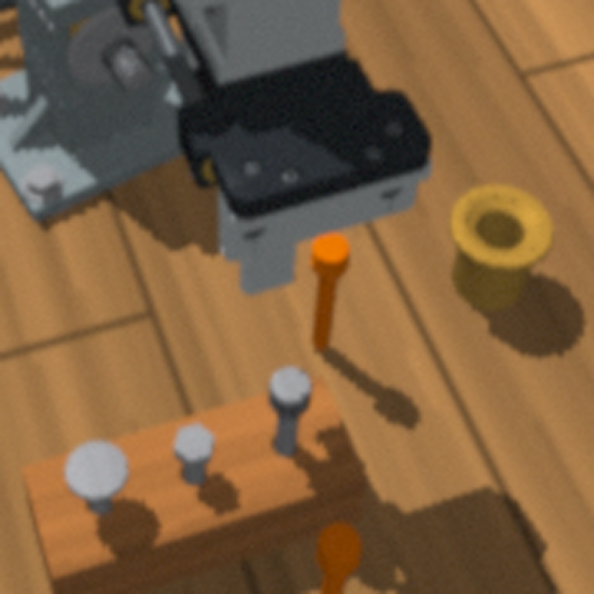

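The knob sits at (290,385) in the crop, below and right of the gripper. The shift is about (-11,-36) mm, then down.

>>> arm_command:
  commands: "-12 -37 15 0 0 0 0.6; 0 0 0 -0.4 -0.7 -0.6 0.6; 0 0 0 0 0 0 0.6"

```text
time: 4.3
tool_pos: [0.5723, -0.2521, 0.146]
ee_rot: [-3.135, 0.039, -3.115]
wrist_force: [0.3, -0.2, 1.1]
width: 0.0568
```

```bash
cat >> h.py <<'E'
def go(x,y,z):
    o=robot.get_obs();p=o["tool_pos"]
    R=Rot.from_euler("xyz",o["ee_rot"]).as_matrix()
    print("t",round(o["time"],2),"tcp",np.round(p,4),"rpy",np.round(o["ee_rot"],3),"F",np.round(o["wrist_force"],1),"w",round(o["width"],4),"shift mm",np.round(R.T@(np.array([x,y,z])-p)*1000,1))
E
python3 -c "
from h import *
go(.5678,-.2518,.074)"
```

```text
t 4.3 tcp [ 0.5723 -0.2521  0.146 ] rpy [-3.135  0.039 -3.115] F [ 0.3 -0.2  1.1] w 0.0568 shift mm [ 7.4  0.9 71.8]
```

```bash
cat >> h.py <<'E'
def turn(yaw=np.pi,tilt=0):
    R=Rot.from_euler("xyz",robot.get_obs()["ee_rot"]);T=Rot.from_euler("xyz",[np.pi,0,yaw])*Rot.from_euler("y",tilt,degrees=True)
    print("turn deg",np.round((R.inv()*T).as_rotvec(degrees=True),2))
E
python3 -c "
from h import *
go(.5678,-.2518,.074);turn()"
```

```text
t 4.3 tcp [ 0.5723 -0.2521  0.146 ] rpy [-3.135  0.039 -3.115] F [ 0.3 -0.2  1.1] w 0.0568 shift mm [ 7.4  0.9 71.8]
turn deg [-0.38  2.26  1.52]
```

>>> arm_command:
  commands: "5 0 10 -0.4 2.3 1.5 0.6; 0 0 10 0 0 0 0.6; 0 0 0 0 0 0 0.6"

```text
time: 4.68
tool_pos: [0.5686, -0.2509, 0.128]
ee_rot: [-3.14, 0.001, -3.141]
wrist_force: [-0.5, -0.8, -0.6]
width: 0.0563
```

```bash
python3 -c "
from h import *
go(.5678,-.2518,.074);turn()"
```

```text
t 4.67 tcp [ 0.5686 -0.2509  0.128 ] rpy [-3.140e+00  1.000e-03 -3.141e+00] F [-0.5 -0.8 -0.6] w 0.0563 shift mm [ 0.8 -0.9 54. ]
turn deg [-0.07  0.05  0.02]
```

>>> arm_command:
  commands: "1 -1 27 0 0 0 0.6; 0 0 25 0 0 0 0.6; 0 0 3 0 0 0 0.6; 0 0 0 0 0 0 0; 0 0 0 0 0 0 0; 0 0 0 0 0 0 0; 0 0 0 0 0 0 0"

```text
time: 5.55
tool_pos: [0.5698, -0.2521, 0.0762]
ee_rot: [-3.137, 0.007, -3.14]
wrist_force: [0.2, 0.5, -0.6]
width: 0.0196
```

```bash
python3 -c "
from h import *
go(.5678,-.2518,.074);turn()"
```

```text
t 5.55 tcp [ 0.5698 -0.2521  0.0762] rpy [-3.137  0.007 -3.14 ] F [ 0.2  0.5 -0.6] w 0.0196 shift mm [2.  0.4 2.2]
turn deg [-0.26  0.39  0.09]
```

>>> arm_command:
  commands: "0 0 0 0 0 0 0; 0 0 0 0 0 0 0; 0 0 -20 0 0 0 0; 0 0 -40 0 0 0 0; 0 0 -45 0 0 0 0; 0 0 -40 0 0 0 0; 0 0 -15 0 0 0 0; 0 0 0 0 0 0 0"

```text
time: 6.55
tool_pos: [0.5678, -0.251, 0.2385]
ee_rot: [-3.139, 0.003, -3.14]
wrist_force: [0.1, -1.0, -0.3]
width: 0.0005
```

```bash
python3 - <<'E'
from h import *
go(.5467,.0047,.230);turn()
a=snapshot("side")
cv2.imwrite("pics/f.png",cv2.resize(a["img"][150:370,200:400],None,fx=2.7,fy=2.7,interpolation=cv2.INTER_CUBIC))
E
```

```text
t 6.55 tcp [ 0.5678 -0.251   0.2385] rpy [-3.139e+00  3.000e-03 -3.140e+00] F [ 0.1 -1.  -0.3] w 0.0005 shift mm [ 20.7 255.8   7.8]
turn deg [-0.13  0.18  0.08]
```

View pics/f.png

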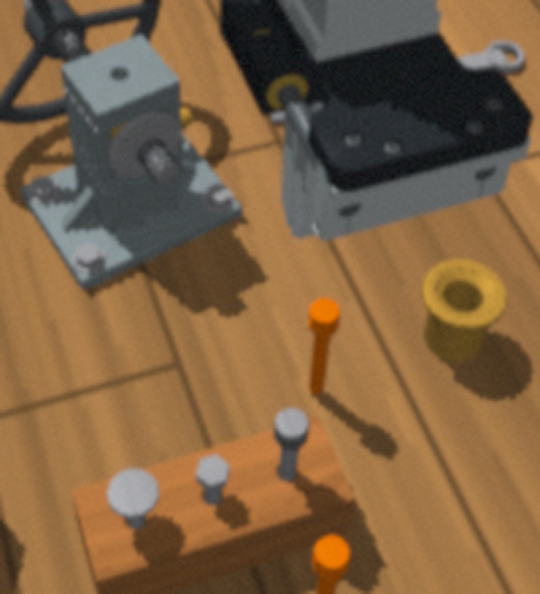

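```bash
python3 - <<'E'
from h import *
a=snapshot("side");b=snapshot("top");p=robot.get_obs()["tool_pos"]
f=a["img"].copy()
q=proj(a,p);print(q,proj(b,p),p)
S=6;x0,y0=int(q[0])-45,int(q[1])-45
c=cv2.resize(f[y0:y0+90,x0:x0+90],None,fx=S,fy=S,interpolation=cv2.INTER_CUBIC)
def dot(pt,col):
    u=proj(a,pt);cv2.drawMarker(c,(int((u[0]+.5-x0)*S),int((u[1]+.5-y0)*S)),col,cv2.MARKER_CROSS,12,1)
dot(p,(0,0,255));dot(np.array(p)+[.02,0,0],(0,255,0));dot(np.array(p)+[0,.02,0],(255,0,0));dot(np.array(p)+[0,0,.019],(0,255,255))
cv2.imwrite("pics/g.png",c)
E
```

```text
[311.17931572 250.28941413] [393.24577036 216.66478153] [ 0.56676572 -0.25048467  0.23566784]
```

View pics/g.png

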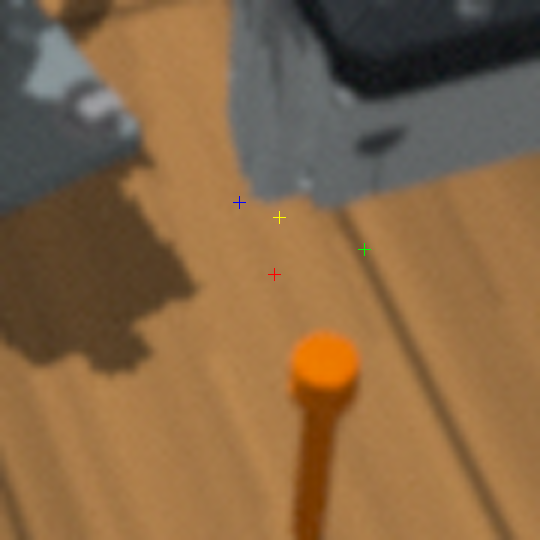

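The picture shows the finger ends about 20–25 mm above the reported TCP pixel. The jaws shut over empty air just above the knob, and the pin is untouched at (308,306). I'll grasp about 22 mm lower by the readout, which still clears the block at 46 mm if the readout turns out to be right.

>>> arm_command:
  commands: "0 0 30 0 0 0 0.6; 0 0 40 0 0 0 0.6; 0 0 20 0 0 0 0.6; 0 0 0 0 0 0 0.6; 0 0 0 0 0 0 0.6"

```text
time: 7.32
tool_pos: [0.5628, -0.2483, 0.1343]
ee_rot: [3.134, -0.014, -3.14]
wrist_force: [0.5, 0.2, 0.3]
width: 0.0471
```

```bash
python3 - <<'E'
from h import *
go(.5678,-.2518,.054);turn()
a=snapshot("side");p=np.array(robot.get_obs()["tool_pos"]);w=robot.get_obs()["width"]
f=a["img"].copy()
q=proj(a,p)
S=6;x0,y0=int(q[0])-45,int(q[1])-35
c=cv2.resize(f[y0:y0+90,x0:x0+90],None,fx=S,fy=S,interpolation=cv2.INTER_CUBIC)
def dot(pt,col):
    u=proj(a,pt);cv2.drawMarker(c,(int((u[0]+.5-x0)*S),int((u[1]+.5-y0)*S)),col,cv2.MARKER_CROSS,12,1)
dot(p,(0,0,255))
for dx in(-.008,.008):dot(p+[dx,-w/2,0],(0,255,0));dot(p+[dx,-w/2-.012,0],(0,255,255))
for dx in(-.008,.008):dot(p+[dx,+w/2,0],(255,0,0))
cv2.imwrite("pics/i.png",c);print(w)
E
```

```text
t 7.33 tcp [ 0.5628 -0.2483  0.1343] rpy [ 3.134 -0.014 -3.14 ] F [0.5 0.2 0.3] w 0.0471 shift mm [-6.1 -4.  80.1]
turn deg [ 0.41 -0.79  0.08]
0.05099063834440015
```

View pics/i.png

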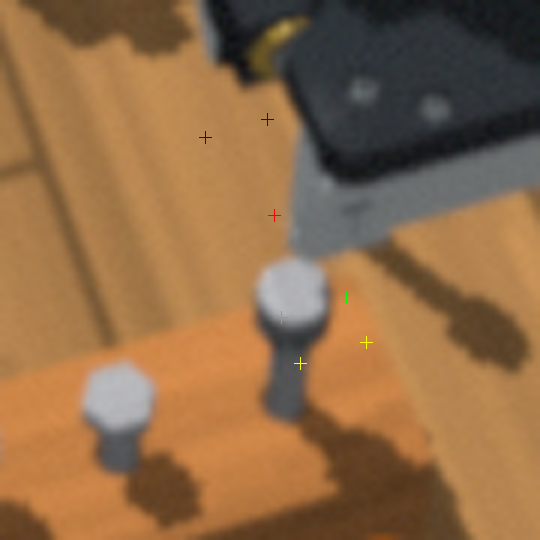

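The -y finger end is at about (310,250) in the crop, well above its projected position (300,340). The fingers are really about 20–30 mm higher than the readout suggests. I'll centre and descend by feel.

>>> arm_command:
  commands: "-5 -3 20 0.4 -0.8 0 0.6; 0 0 30 0 0 0 0.6; 0 0 0 0 0 0 0.6; 0 0 0 0 0 0 0.6"

```text
time: 7.88
tool_pos: [0.5712, -0.2532, 0.0899]
ee_rot: [-3.136, 0.01, -3.14]
wrist_force: [-0.4, 0.4, -0.3]
width: 0.0568
```

```bash
python3 -c "
from h import *
go(.5678,-.2518,.054);turn()"
```

```text
t 7.88 tcp [ 0.5712 -0.2532  0.0899] rpy [-3.136  0.01  -3.14 ] F [-0.4  0.4 -0.3] w 0.0568 shift mm [ 3.8  1.6 35.8]
turn deg [-0.31  0.59  0.08]
```

>>> arm_command:
  commands: "3 1 15 -0.2 0.4 0 0.6; 0 0 15 0 0 0 0.6; 0 0 4 0 0 0 0.6; 0 0 0 0 0 0 0.6; 0 0 0 0 0 0 0.6"

```text
time: 8.5
tool_pos: [0.5696, -0.2531, 0.0563]
ee_rot: [-3.138, 0.006, -3.14]
wrist_force: [0.6, -0.2, -0.3]
width: 0.0564
```

```bash
python3 - <<'E'
from h import *
for i in range(3):
    a=snapshot("side");go(.5678,-.2518,.054)
turn()
cv2.imwrite("pics/j.png",cv2.resize(a["img"][250:350,255:355],None,fx=6,fy=6,interpolation=cv2.INTER_CUBIC))
p=np.array(robot.get_obs()["tool_pos"]);print((proj(a,p)-[255,250])*6)
E
```

```text
t 8.55 tcp [ 0.5696 -0.2531  0.0564] rpy [-3.138  0.007 -3.14 ] F [-0.4 -0.3 -0.2] w 0.0565 shift mm [1.9 1.3 2.4]
t 8.6 tcp [ 0.5697 -0.2531  0.0565] rpy [-3.138  0.007 -3.14 ] F [-0.5  0.1 -0.3] w 0.0568 shift mm [1.9 1.3 2.5]
t 8.65 tcp [ 0.5698 -0.2531  0.0566] rpy [-3.138  0.007 -3.14 ] F [ 1.   0.5 -0.2] w 0.0559 shift mm [2.  1.3 2.6]
turn deg [-0.23  0.39  0.08]
[315.12815849 430.73820679]
```

View pics/j.png

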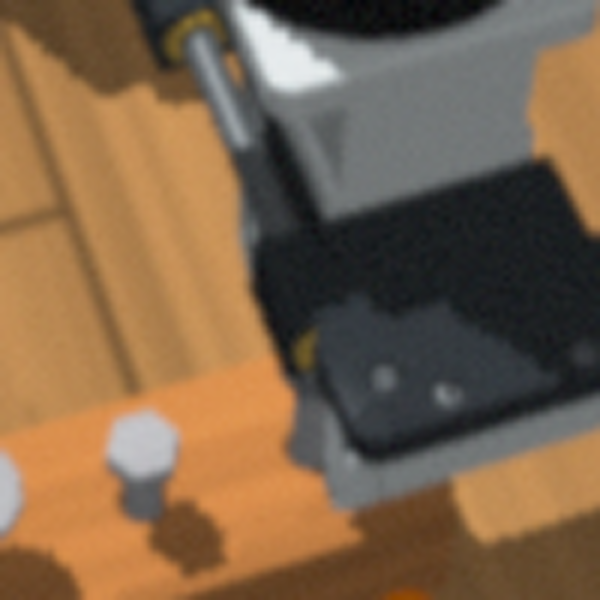

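The dark grey piece at (310,450) is the pin's shank in its hole, and the fingers are hidden behind the gripper plate. I'll shut the jaws and see where the width stops.

>>> arm_command:
  commands: "1 0 2 0 0 0 0; 0 0 0 0 0 0 0; 0 0 0 0 0 0 0; 0 0 0 0 0 0 0; 0 0 0 0 0 0 0; 0 0 0 0 0 0 0; 0 0 0 0 0 0 0"

```text
time: 9.52
tool_pos: [0.5691, -0.2533, 0.0552]
ee_rot: [-3.137, 0.008, -3.14]
wrist_force: [0.1, 0.2, -0.4]
width: 0.0167
```

>>> arm_command:
  commands: "0 0 0 0 0 0 0; 0 0 0 0 0 0 0; 0 0 0 0 0 0 0"

```text
time: 9.9
tool_pos: [0.5691, -0.2533, 0.0552]
ee_rot: [-3.137, 0.008, -3.14]
wrist_force: [-0.5, 0.4, -0.2]
width: 0.0158
```

>>> arm_command:
  commands: "0 0 -15 0 0 0 0; 0 0 -15 0 0 0 0; 0 0 0 0 0 0 0"

```text
time: 10.28
tool_pos: [0.5693, -0.2535, 0.088]
ee_rot: [-3.136, 0.009, -3.14]
wrist_force: [-0.3, 0.6, 0.0]
width: 0.0163
```

```bash
python3 - <<'E'
from h import *
for i in range(2):
    a=snapshot("side");go(.5678,-.2518,.054)
print(tip("pin_head",a),box("pin",a),tip("pin",a))
cv2.imwrite("pics/k.png",cv2.resize(a["img"][230:350,240:360],None,fx=5,fy=5,interpolation=cv2.INTER_CUBIC))
print(cv2.cvtColor(a["img"],cv2.COLOR_BGR2GRAY)[312:332:2,298:318])
E
```

```text
t 10.32 tcp [ 0.5688 -0.2532  0.0872] rpy [-3.137  0.008 -3.14 ] F [ 0.6  0.6 -1.2] w 0.0163 shift mm [ 1.3  1.6 33.1]
t 10.38 tcp [ 0.5684 -0.2529  0.0862] rpy [-3.138  0.007 -3.14 ] F [ 0.4  0.6 -0.1] w 0.0165 shift mm [ 0.8  1.3 32.2]
[(0.71, array([325.4, 357. ])), (0.6, array([221.2, 160.6])), (0.51, array([309.5, 297.5]))] [(0.74, array([318.9, 350.5,  10.9,  29.5])), (0.44, array([356.1, 166.2,  36.3,  17.2]))] [(0.72, array([317.5, 380.5])), (0.71, array([307.2, 327.1]))]
[[162 160 161 161 162 151 120  91  89  92 101 116 122 124 117 116 106  70
   40  33]
 [162 160 162 162 162 152 119  93  90  88  96 114 122 123 122 128 135 121
  104  99]
 [162 161 163 162 164 153 111  88  90  88  97 115 123 120 119 121 119 120
  118 113]
 [164 163 163 161 158 143 108  87  87  89 100 121 123 116 118 120 120 119
  117 117]
 [157 157 155 155 150 133 104  86  89  87  89 110 140 126 119 119 118 118
  119 121]
 [152 152 149 145 130 106  90  86  87  89  86  97 122 129 133 142 136 137
  141 144]
 [150 151 150 141 112  89  85  88  90  86  83  89 109 132 148 153 152 153
  159 158]
 [150 149 149 143 132 106  94  92  89  85  78  73  79  95 122 145 153 156
  159 158]
 [149 149 151 153 152 147 143 131 119  99  95  82  80  82  84  89  99 121
  140 140]
 [157 158 158 161 158 159 158 157 157 153 141 109  89  82  79  78  76  78
   84  97]]
```

>>> arm_command:
  commands: "0 0 -40 0 0 0 0; 0 0 -45 0 0 0 0; 0 0 -40 0 0 0 0; 0 0 -20 0 0 0 0; 0 0 0 0 0 0 0; 0 0 0 0 0 0 0"

```text
time: 11.28
tool_pos: [0.565, -0.2511, 0.2272]
ee_rot: [3.139, -0.006, -3.14]
wrist_force: [-0.1, 0.2, -1.4]
width: 0.0163
```

```bash
python3 - <<'E'
from h import *
a=snapshot("side");go(.5678,-.2518,.054)
p=np.array(robot.get_obs()["tool_pos"]);q=proj(a,p)
x0,y0=int(q[0])-50,int(q[1])-50;S=6
c=cv2.resize(a["img"][y0:y0+100,x0:x0+100],None,fx=S,fy=S,interpolation=cv2.INTER_CUBIC)
print(x0,y0,tip("pin_head",a),box("pin",a),tip("pin",a))
u=(q+.5-[x0,y0])*S;cv2.drawMarker(c,(int(u[0]),int(u[1])),(0,0,255),cv2.MARKER_CROSS,12,1)
cv2.imwrite("pics/l.png",c);np.save("side_l.npy",a["img"])
E
```

```text
t 11.32 tcp [ 0.5649 -0.251   0.2271] rpy [ 3.139 -0.006 -3.14 ] F [ 0.2 -0.4 -0.6] w 0.0159 shift mm [ -3.9  -1.3 173.1]
259 205 [(0.71, array([321.6, 264.3])), (0.69, array([313.2, 234.5])), (0.65, array([324.3, 355.1]))] [(0.72, array([316.9, 349.1,  14.4,  28.9])), (0.66, array([302.6, 226.8,  11.7,  45.7])), (0.6, array([314.8, 259. ,  10.9,  36. ]))] [(0.87, array([317.8, 381.3])), (0.66, array([316.1, 292.6]))]
```

View pics/l.png

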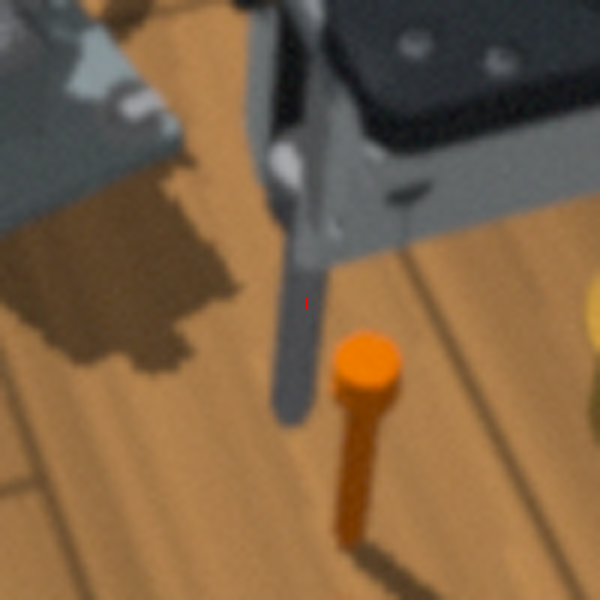

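The pin is held upright by its head: nose at crop (290,420), i.e. pixel (307,274.8), and the knob between the fingers at (288,160). Next I compare this with a vertical pin's projection.

```bash
python3 - <<'E'
from h import *
a=snapshot("side");p=np.array(robot.get_obs()["tool_pos"]);g=cv2.cvtColor(a["img"],cv2.COLOR_BGR2GRAY)
n=p+[-.0013,.0015,-.0452]
print("nose",n,"proj",proj(a,n),"shank +20,+40mm",proj(a,n+[0,0,.02]),proj(a,n+[0,0,.04]))
for r in range(246,282,3):
    row=g[r,296:326].astype(float);m=row<105;cs=np.where(m)[0]+296
    print(r,cs.min() if len(cs) else 0,cs.max() if len(cs) else 0)
print("nose at z via px(307,274.5)",atz(a,(307,274.5),n[2]))
go(.5467,.0047,.230);turn()
E
```

```text
nose [ 0.56367314 -0.24958498  0.18227729] proj [306.6393372  274.75575584] shank +20,+40mm [307.33335682 266.01771768] [308.06416381 256.81650891]
246 306 325
249 296 313
252 296 313
255 305 312
258 305 312
261 305 312
264 305 311
267 304 311
270 304 325
273 304 323
276 316 321
279 316 321
nose at z via px(307,274.5) [ 0.56426918 -0.24936111  0.18227729]
t 11.53 tcp [ 0.565  -0.2511  0.2275] rpy [ 3.139 -0.005 -3.14 ] F [0.  0.1 0.7] w 0.0161 shift mm [ 18.  255.8  -1.7]
turn deg [ 0.17 -0.31  0.07]
```

>>> arm_command:
  commands: "5 58 0 0 0 0 0; 5 58 0 0 0 0 0; 5 58 0 0 0 0 0; 4 58 0 0 0 0 0; 0 20 0 0 0 0 0; 0 0 0 0 0 0 0; 0 0 0 0 0 0 0"

```text
time: 12.4
tool_pos: [0.5438, 0.0069, 0.2232]
ee_rot: [3.137, -0.012, 3.14]
wrist_force: [-0.2, -0.7, -0.8]
width: 0.0161
```

```bash
python3 -c "
from h import *
go(.5462,.0035,.195);turn()"
```

```text
t 12.4 tcp [0.5438 0.0069 0.2232] rpy [ 3.137 -0.012  3.14 ] F [-0.2 -0.7 -0.8] w 0.0161 shift mm [-2.7 -3.5 28.1]
turn deg [ 0.27 -0.7  -0.07]
```

>>> arm_command:
  commands: "-3 -3 10 0.2 -0.5 0 0; 0 0 10 0 0 0 0; 0 0 5 0 0 0 0; 0 0 0 0 0 0 0; 0 0 0 0 0 0 0"

```text
time: 13.02
tool_pos: [0.5465, 0.0001, 0.1948]
ee_rot: [3.141, -0.006, 3.135]
wrist_force: [0.4, -0.2, 0.0]
width: 0.0161
```

```bash
python3 - <<'E'
from h import *
go(.5462,.0035,.190);turn()
a=snapshot("side");p=np.array(robot.get_obs()["tool_pos"]);g=cv2.cvtColor(a["img"],cv2.COLOR_BGR2GRAY)
n=p+[-.0013,.0015,-.0452]
print("nose",n,proj(a,n))
q=proj(a,n);print(g[int(q[1])-8:int(q[1])+14,int(q[0])-9:int(q[0])+11],int(q[0])-9,int(q[1])-8)
cv2.imwrite("pics/m.png",cv2.resize(a["img"][110:230,185:305],None,fx=5,fy=5,interpolation=cv2.INTER_CUBIC))
E
```

```text
t 13.03 tcp [5.465e-01 1.000e-04 1.948e-01] rpy [ 3.141 -0.006  3.135] F [ 0.4 -0.2  0. ] w 0.0161 shift mm [0.3 3.4 4.8]
turn deg [ 0.03 -0.32 -0.4 ]
nose [0.54523843 0.00153811 0.14959591] [243.73155168 172.49860831]
[[127 128 127 129 130 127 116  86  70  73  72  68  90 121 124 126 126 132
  130 114]
 [126 127 127 130 130 128 119  93  73  72  69  71  89 124 136 138 136 137
  137 132]
 [128 127 126 128 129 129 121  93  75  73  69  70  89 126 138 136 139 138
  140 138]
 [122 125 126 130 130 133 126  97  71  72  69  69  88 126 137 138 135 141
  138 142]
 [120 128 131 135 137 138 129 104  81  73  70  72  87 123 137 137 137 137
  138 136]
 [115 133 134 138 138 135 130 106  79  73  71  69  87 121 133 136 138 138
  138 138]
 [130 137 139 138 138 138 132 110  89  76  67  77  91 126 135 138 138 136
  137 136]
 [136 139 138 138 140 141 137 125 103  78  72  76 107 129 135 136 137 140
  140 138]
 [137 138 137 140 140 141 140 136 121  93  81  95 121 134 139 138 137 139
  139 138]
 [138 134 136 137 138 139 139 137 131 119 111 119 131 138 139 139 136 139
  139 137]
 [137 136 137 139 138 138 138 1
[... 297 characters left out ...]

  139 139]
 [140 139 137 134 137 135 124  97  78  74  75  76  87 108 132 136 138 136
  137 138]
 [140 136 140 138 135 137 132 120 109  99 100 100 103 103 124 128 132 133
  134 136]
 [141 139 138 138 138 140 134 135 131 128 124 121 105  90  96 101 104 110
  127 136]
 [140 141 140 142 141 139 137 138 137 138 136 132 115  86  76  77  78  85
  105 125]
 [140 140 142 137 140 139 142 136 139 138 138 135 128  94  76  71  70  73
   82  98]
 [140 141 139 141 140 139 139 140 139 139 141 138 132 115  96  83  74  72
   75  76]
 [137 140 136 137 136 141 137 140 139 139 141 138 135 132 121 112  91  84
   72  67]
 [138 140 138 140 139 139 140 139 140 141 140 138 139 136 133 126 113 103
   77  66]] 234 164
```

View pics/m.png

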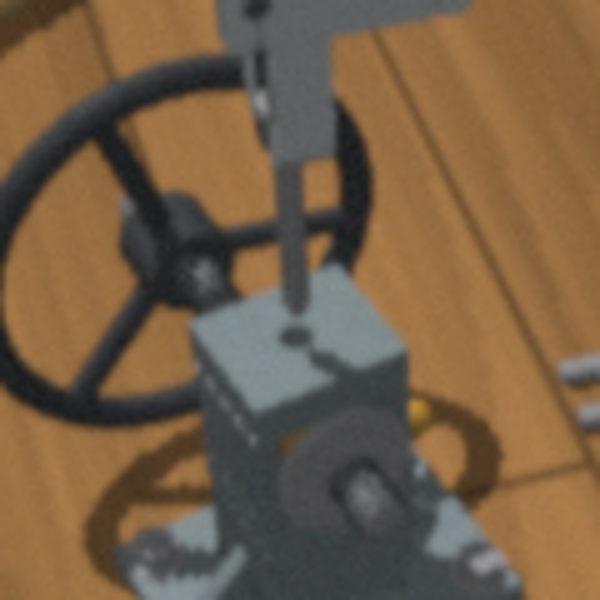

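The nose is at (244.2,172) and the hole centre at (243.9,177). That confirms a correction of about +3.6 mm in y and nothing in x.

>>> arm_command:
  commands: "0 3.5 0 0 -0.2 0 0; 0 0 0 0 0 0 0; 0 0 0 0 0 0 0"

```text
time: 13.45
tool_pos: [0.547, 0.0041, 0.1957]
ee_rot: [3.141, -0.0, 3.135]
wrist_force: [-0.6, -0.7, -0.8]
width: 0.0163
```

```bash
python3 - <<'E'
from h import *
a=snapshot("side");go(.5462,.0035,.190);turn()
p=np.array(robot.get_obs()["tool_pos"]);n=p+[-.0013,.0015,-.0452]
print(proj(a,n),proj(a,[n[0],n[1],.135]), "hole 243.9 176.9")
E
```

```text
t 13.5 tcp [0.547  0.0041 0.1958] rpy [ 3.141 -0.     3.135] F [ 0.2  0.1 -1.1] w 0.016 shift mm [ 0.8 -0.6  5.8]
turn deg [ 0.03 -0.01 -0.36]
[243.32378872 170.50640334] [243.86128043 177.03690076] hole 243.9 176.9
```

Aligned to about 0.2 px. Going down gently.

>>> arm_command:
  commands: "0 0 7 0 0 0 0; 0 0 6 0 0 0 0; 0 0 4 0 0 0 0; 0 0 4 0 0 0 0; 0 0 0 0 0 0 0"

```text
time: 14.12
tool_pos: [0.5465, 0.0041, 0.1724]
ee_rot: [3.141, -0.002, 3.135]
wrist_force: [-0.3, 0.0, -0.3]
width: 0.0159
```

```bash
python3 -c "
from h import *
go(.5466,.0035,.160);turn()"
```

```text
t 14.12 tcp [0.5465 0.0041 0.1724] rpy [ 3.141e+00 -2.000e-03  3.135e+00] F [-0.3  0.  -0.3] w 0.0159 shift mm [-0.1 -0.6 12.4]
turn deg [ 0.03 -0.09 -0.37]
```

>>> arm_command:
  commands: "0 0 4 0 0 0 0; 0 0 4 0 0 0 0; 0 0 2 0 0 0 0; 0 0 0 0 0 0 0"

```text
time: 14.62
tool_pos: [0.5467, 0.004, 0.162]
ee_rot: [3.141, -0.001, 3.135]
wrist_force: [0.1, 0.7, -0.0]
width: 0.0164
```

>>> arm_command:
  commands: "0 0 1.5 0 0 0 0; 0 0 0 0 0 0 0.3; 0 0 0 0 0 0 0.5; 0 0 0 0 0 0 0.5; 0 0 -20 0 0 0 0.5; 0 0 -40 0 0 0 0.5; 0 0 -40 0 0 0 0.5; 0 0 0 0 0 0 0.5"

```text
time: 15.62
tool_pos: [0.5468, 0.004, 0.2635]
ee_rot: [3.141, -0.001, 3.135]
wrist_force: [0.2, 0.1, -0.7]
width: 0.0471
```

```bash
python3 - <<'E'
from h import *
a=snapshot("side");b=snapshot("top");go(.5235,.1067,.260)
cv2.imwrite("pics/n.png",a["img"])
print(box("pin",a),tip("pin_head",a),"expected head",proj(a,[.5452,.0053,.206]))
g=cv2.cvtColor(a["img"],cv2.COLOR_BGR2GRAY);print(g[125:182:3,236:258])
E
```

```text
t 15.72 tcp [0.5451 0.0042 0.259 ] rpy [ 3.14  -0.008  3.135] F [ 0.3  0.6 -0.9] w 0.0471 shift mm [ 22.3 102.4  -0.7]
[(0.82, array([315.7, 260.9,  11.5,  35.1])), (0.67, array([236. , 143.7,  13.2,  35. ])), (0.64, array([314.9, 351.1,  17.9,  29.7]))] [(0.55, array([325.3, 354.1])), (0.53, array([243.5, 147. ]))] expected head [241.02597559 145.73239165]
[[ 34  38  34  36  35  35  37  38  42  48  63  79  95 108 116 117 117 114
  114 115 116 115]
 [ 66  60  52  45  36  32  32  31  31  32  32  30  32  42  61  87 107 115
  116 116 115 114]
 [126 127 126 125 118 111 100  84  63  43  33  29  28  34  34  32  35  58
   91 109 114 114]
 [126 127 127 128 126 125 123 120 120 117 102  83  55  31  30  26  33  33
   34  52  91 114]
 [126 129 128 128 124 124 124 124 124 124 120 122 116 100  61  32  33  31
   32  31  43  72]
 [125 128 126 129 129 126 126 127 126 125 123 122 122 121 111  81  43  29
   31  34  33  44]
 [127 129 139 146 148 148 151 150 149 146 140 130 125 121 121 112  72  42
   31  34  30  32]
 [129 137 147 155 150 152 151 152 150 149 139 118 111 117 120 117  95  52
   29  33  28  
[... 327 characters left out ...]
6 110 118 118 103  70  42  33
   31  32  36  69]
 [124 123 125 121 110  83  71  73  71  78  97 118 117  95  61  47  47  38
   38  45  75 106]
 [125 128 129 127 114  85  70  73  68  71  93 121 124 123 125 129 128 113
   84  84 115 126]
 [125 129 128 132 122  94  76  70  68  68  88 124 136 135 137 135 136 137
  137 134 133 127]
 [135 134 138 135 130 106  79  71  70  68  83 116 133 137 136 135 136 136
  134 136 134 132]
 [135 137 137 135 133 115  81  70  72  69  78 114 131 137 138 133 137 136
  135 135 135 135]
 [135 135 133 132 122  94  75  69  70  68  71  85 109 130 136 137 135 135
  134 135 135 132]
 [136 135 135 134 132 121 109 100  94  83  71  68  67  77  82  97 106 123
  129 134 134 135]]
```

The pin stands by itself in the bore, head at (242,146) against an expected (241,146). Now the wheel.

>>> arm_command:
  commands: "38 46 -10 0 0 -6 0.5; 32 44 0 0 0 -6 0.5; 0 0 0 0 0 0 0.5; 0 0 0 0 0 0 0.5"

```text
time: 16.32
tool_pos: [0.4665, 0.0923, 0.26]
ee_rot: [3.135, -0.026, -2.934]
wrist_force: [0.6, 1.3, 0.2]
width: 0.047
```

```bash
python3 - <<'E'
from h import *
go(.468,.0964,.20);turn(np.pi+.205)
a=snapshot("side");b=snapshot("top")
for z in(.19,.2,.21,.22,.23):print(z,proj(a,[.5465,-.017,z]),proj(a,[.5465,-.008,z]))
print(atz(b,(190,210),.095),atz(b,(208.3,295),.095), tip("wheel_hub",b))
for f in (-50,-45,-40,0,40,45):
    r=np.radians(f);P=[.524+.98*.08*np.sin(r),.1077+.2*.08*np.sin(r),.095+.08*np.cos(r)];print(f,np.round(P,4),proj(a,P))
E
```

```text
t 16.32 tcp [0.4665 0.0923 0.26  ] rpy [ 3.135 -0.026 -2.934] F [0.6 1.3 0.2] w 0.047 shift mm [-3.8  3.3 60. ]
turn deg [ 0.38 -1.46  0.12]
0.19 [246.0399329  161.55611515] [244.55467466 158.08496842]
0.2 [245.69256036 156.9033752 ] [244.19485372 153.43334714]
0.21 [245.33795607 152.15377263] [243.82760141 148.68565611]
0.22 [244.97589184 147.30425084] [243.45268511 143.83888809]
0.23 [244.60612975 142.35162326] [243.06986238 138.889909  ]
[0.60626308 0.12709706 0.095     ] [0.4368568  0.08801482 0.095     ] []
-50 [0.4639 0.0954 0.1464] [186.97103748 150.04564789]
-45 [0.4686 0.0964 0.1516] [188.96217988 147.01802887]
-40 [0.4736 0.0974 0.1563] [191.22066236 144.08273066]
0 [0.524  0.1077 0.175 ] [216.03124497 126.98162743]
40 [0.5744 0.118  0.1563] [241.90265674 126.58584025]
45 [0.5794 0.119  0.1516] [244.47336571 127.75563245]
```

>>> arm_command:
  commands: "-2 3 40 0.3 -1.4 0 0.5; 0 0 40 0 0 0 0.5; 0 0 0 0 0 0 0.5; 0 0 0 0 0 0 0.5"

```text
time: 16.98
tool_pos: [0.4708, 0.0925, 0.1797]
ee_rot: [3.141, 0.002, -2.942]
wrist_force: [-0.6, -0.3, -0.4]
width: 0.0469
```

```bash
python3 - <<'E'
from h import *
go(.467,.0960,.112);turn(np.pi+.215)
E
```

```text
t 16.98 tcp [0.4708 0.0925 0.1797] rpy [ 3.141e+00  2.000e-03 -2.942e+00] F [-0.6 -0.3 -0.4] w 0.0469 shift mm [ 3.2  4.2 67.7]
turn deg [ 0.04  0.12 -0.89]
```

>>> arm_command:
  commands: "3 4 10 0 0 -0.8 0.5; 0 0 25 0 0 0 0.5; 0 0 20 0 0 0 0.5; 0 0 12 0 0 0 0.5; 0 0 0 0 0 0 0.5; 0 0 0 0 0 0 0.5"

```text
time: 17.73
tool_pos: [0.4723, 0.0967, 0.1179]
ee_rot: [-3.141, 0.016, -2.927]
wrist_force: [0.9, -0.2, -0.3]
width: 0.0473
```

```bash
python3 - <<'E'
from h import *
go(.467,.0960,.112);turn(np.pi+.215)
a=snapshot("side")
cv2.imwrite("pics/o.png",cv2.resize(a["img"][80:220,160:300],None,fx=4.2,fy=4.2,interpolation=cv2.INTER_CUBIC))
E
```

```text
t 17.73 tcp [0.4723 0.0967 0.1179] rpy [-3.141  0.016 -2.927] F [ 0.9 -0.2 -0.3] w 0.0473 shift mm [5.4 0.5 5.8]
turn deg [-0.05  0.91  0.  ]
```

View pics/o.png

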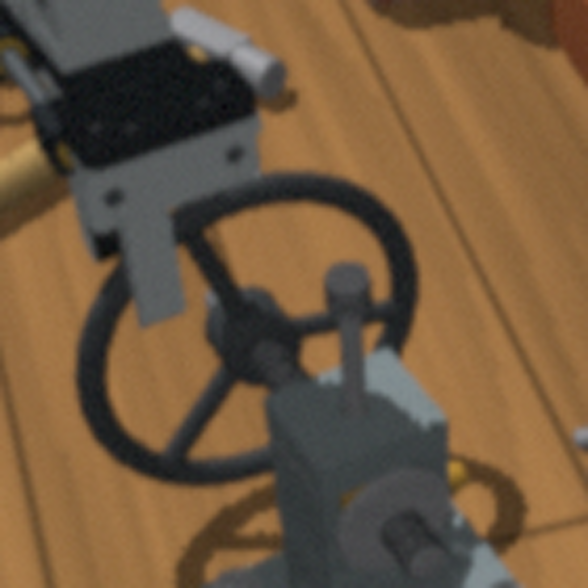

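The left finger's lower end is at about pixel (199,156), the rim's top left at about (203,131), and the pin stands at (243,147). That was the last picture; from here I use numbers.

```bash
python3 - <<'E'
from h import *
a=snapshot("side");p=np.array(robot.get_obs()["tool_pos"]);R=Rot.from_euler("xyz",robot.get_obs()["ee_rot"]).as_matrix();ty=R[:,1]
for off in(.0235,.036):
  for z in(0,.015,.02,.025,.03,.035):
    print(off,z,proj(a,p-ty*off+[0,0,z]))
E
```

```text
0.0235 0 [198.72666269 167.7496435 ]
0.0235 0.015 [197.6164697 161.6468044]
0.0235 0.02 [197.2396142  159.57519302]
0.0235 0.025 [196.85928488 157.48448565]
0.0235 0.03 [196.47543347 155.37441703]
0.0235 0.035 [196.08801082 153.24471696]
0.036 0 [201.52650254 171.72101676]
0.036 0.015 [200.44512611 165.61873625]
0.036 0.02 [200.07799324 163.5469806 ]
0.036 0.025 [199.70744575 161.45595601]
0.036 0.03 [199.33343578 159.34539241]
0.036 0.035 [198.95591457 157.21501465]
```

>>> arm_command:
  commands: "3 0 9 0 0.9 0 0.5; 0 0 9 0 0 0 0.5; 0 0 0 0 0 0 0; 0 0 0 0 0 0 0; 0 0 0 0 0 0 0; 0 0 0 0 0 0 0; 0 0 0 0 0 0 0; 0 0 0 0 0 0 0"

```text
time: 18.82
tool_pos: [0.47, 0.0947, 0.0992]
ee_rot: [-3.138, 0.0, -2.927]
wrist_force: [0.4, -1.1, -0.4]
width: 0.0134
```

```bash
python3 - <<'E'
from h import *
go(.467,.0960,.10);turn(np.pi+.215)
E
```

```text
t 18.82 tcp [0.47   0.0947 0.0992] rpy [-3.138  0.    -2.927] F [ 0.4 -1.1 -0.4] w 0.0134 shift mm [ 2.7  1.9 -0.8]
turn deg [-0.19  0.01 -0.04]
```

>>> arm_command:
  commands: "-5.3 0 -4.5 0 0 0 0; -5.7 0 -4 0 0 0 0; -6 0 -3.5 0 0 0 0; -6.3 0 -3 0 0 0 0"

```text
time: 19.32
tool_pos: [0.4895, 0.0991, 0.1126]
ee_rot: [-3.138, -0.012, -2.927]
wrist_force: [-3.1, -1.4, -2.4]
width: 0.0133
```

```bash
cat >> h.py <<'E'
def wh(t0=-.054,z0=.059):
    p=np.array(robot.get_obs()["tool_pos"]);t=(p-[.470,.0947,.0992])@[.977,.213,0]+t0;z=p[2]-.0992+z0
    n=(p-[.470,.0947,.0992])@[-.213,.977,0]
    print("phi",round(np.degrees(np.arctan2(t,z)),1),"r",round(np.hypot(t,z)*1000,1),"normal mm",round(n*1000,1))
E
python3 - <<'E'
from h import *
go(0,0,0);wh();turn(np.pi+.215)
a=snapshot("side");g=cv2.cvtColor(a["img"],cv2.COLOR_BGR2GRAY);np.save("g0.npy",g);print(box("pin",a))
E
```

```text
t 19.32 tcp [0.4895 0.0991 0.1126] rpy [-3.138 -0.012 -2.927] F [-3.1 -1.4 -2.4] w 0.0133 shift mm [498.1   7.6 118.4]
phi -25.2 r 80.0 normal mm 0.1
turn deg [-0.19 -0.67 -0.04]
[(0.78, array([314.6, 350.9,  18.3,  30.1])), (0.66, array([231.8, 145.6,  14.8,  33. ])), (0.55, array([314.1, 262. ,  14. ,  34.3]))]
```

>>> arm_command:
  commands: "-6.5 0 -2.7 0 -0.6 0 0; -6.7 0 -2.1 0 0 0 0; -6.8 0 -1.5 0 0 0 0"

```text
time: 19.8
tool_pos: [0.5105, 0.1038, 0.1185]
ee_rot: [-3.139, 0.0, -2.927]
wrist_force: [-2.0, -2.5, -4.0]
width: 0.0134
```

```bash
cat > chk.py <<'E'
from h import *
o=robot.get_obs();print(round(o["time"],2),"F",np.round(o["wrist_force"],1),"w",o["width"]);wh();turn(np.pi+.215)
a=snapshot("side");g=cv2.cvtColor(a["img"],cv2.COLOR_BGR2GRAY);g0=np.load("g0.npy")
print("head patch diff",np.abs(g[140:172,233:250].astype(int)-g0[140:172,233:250]).mean())
E
python3 chk.py
```

```text
19.8 F [-2.  -2.5 -4. ] w 0.013417122139586716
phi -9.0 r 79.3 normal mm 0.3
turn deg [-0.17  0.02 -0.03]
head patch diff 12.738970588235293
```

```bash
cat >> chk.py <<'E'
print([(c,x) for c,x in box("pin",a,6) if x[0]<300]);print(g[140:180:4,232:254])
E
python3 chk.py
```

```text
19.85 F [-1.  -2.  -3.1] w 0.013150861746280596
phi -8.2 r 79.3 normal mm 0.3
turn deg [-0.16  0.11 -0.03]
head patch diff 12.713235294117647
[(0.67, array([230.5, 145.4,  16.5,  32.2]))]
[[124 125 126 129 128 129 132 130 131 129 129 129 128 126 126 126 127 124
  114  80  45  32]
 [121 121 121 120 119 118 121 123 128 131 132 132 128 131 126 127 127 125
  125 115  82  46]
 [ 87  85  80  84  83  82  83  80  81  85 106 125 131 128 130 128 127 127
  127 124 105  61]
 [ 75  73  78  79  81  74  74  71  61  52  63  98 124 131 129 129 128 130
  131 117  84  50]
 [104  72  52  47  49  54  52  48  51  58  86 114 128 131 131 131 130 130
  122  90  59  41]
 [104 121 125 120 103  80  69  72  69  71  93 121 132 130 127 130 127 116
   79  52  45  40]
 [ 36  41  49  52  57  60  67  70  71  72  75  89 116 123 115 107  83  73
   72  69  67  63]
 [ 46  61  67  57  47  52  60  63  69  72  69  68  65  69  72  73  72  71
   73  74  70  70]
 [ 69  72  68  68  69  70  72  69  67  69  71  69  65  64  68  70  70  69
   71  71  72  69]
 [ 74  72  71  70  71  71  70  67  66  64  68  69  69  66  62  67  72  72
   71  71  70  71]]
```

>>> arm_command:
  commands: "-6.9 0 -0.9 0 0 0 0; -7 0 -0.2 0 0 0 0; -6.9 0 0.5 0 0 0 0"

```text
time: 20.32
tool_pos: [0.5311, 0.1084, 0.1185]
ee_rot: [-3.139, -0.002, -2.927]
wrist_force: [-3.7, -1.4, -3.5]
width: 0.0131
```

```bash
python3 chk.py
```

```text
20.32 F [-3.7 -1.4 -3.5] w 0.013124586314524995
phi 6.3 r 78.7 normal mm 0.4
turn deg [-0.15 -0.09 -0.03]
head patch diff 12.924632352941176
[]
[[113 124 126 129 131 131 135 132 131 133 130 129 129 125 126 126 126 125
  114  79  45  30]
 [121 117 110 109 109 107 109 116 126 128 131 131 130 131 129 130 128 129
  126 117  85  48]
 [ 84  80  82  81  83  83  84  84  83  94 121 129 129 129 132 129 129 130
  127 123  99  61]
 [ 67  73  76  75  75  71  65  54  51  56  82 120 131 130 131 131 129 129
  129 120  86  49]
 [ 87  65  56  50  48  52  54  51  56  81 111 127 131 130 133 133 131 130
  123  94  56  41]
 [113 126 126 117  91  73  72  73  73  82 108 126 127 134 132 130 127 113
   79  50  45  42]
 [117 126 128 127 120  98  77  72  72  71  79 102 119 121 115 105  85  74
   68  71  69  63]
 [ 44  58  86 107 108 101  83  71  70  73  68  66  65  70  71  72  71  70
   69  70  71  71]
 [139 139 137 138 128  97  76  66  67  69  68  68  67  67  68  70  71  71
   71  72  73  73]
 [142 138 140 139 141 141 140 133 114  82  69  72  71  66  60  65  71  73
   71  72  72  72]]
```

>>> arm_command:
  commands: "-6.9 0 0.8 0 0 0 0; -6.8 0 1.4 0 0 0 0; -6.6 0 1.9 0 0 0 0"

```text
time: 20.8
tool_pos: [0.5509, 0.1128, 0.1131]
ee_rot: [-3.139, -0.005, -2.927]
wrist_force: [-4.9, -2.3, -3.5]
width: 0.0136
```

```bash
python3 chk.py
```

```text
20.8 F [-4.9 -2.3 -3.5] w 0.013555824836398646
phi 21.6 r 78.4 normal mm 0.5
turn deg [-0.13 -0.27 -0.03]
head patch diff 40.08639705882353
[(0.62, array([240.2, 166. ,  10.8,  11.2])), (0.43, array([272.7, 318.7,   9.6,  18.2]))]
[[ 56  50  43  36  61  99 125 133 132 129 128 130 127 128 128 126 125 126
  114  77  47  31]
 [ 37  52  83 112 127 129 131 131 131 133 135 132 132 128 129 127 128 128
  127 116  82  47]
 [112 120 126 126 128 130 129 130 131 131 132 132 133 131 132 131 130 130
  128 122 102  56]
 [130 128 129 125 127 127 130 130 130 133 131 131 134 129 132 131 130 129
  130 119  86  50]
 [126 130 130 130 127 127 128 130 129 129 132 134 132 132 133 132 134 130
  122  94  57  42]
 [108 124 129 130 131 129 129 128 129 133 129 130 131 129 132 133 125 110
   78  54  47  37]
 [112 125 129 129 131 134 134 136 143 144 149 152 152 152 149 139 110  80
   69  68  68  62]
 [ 72 100 121 130 135 135 134 130 140 151 152 149 147 148 149 141 113  79
   70  71  71  73]
 [136 139 139 139 141 141 132  93  60  56  56  64  66  64  61  53  49  80
  121 122 114  95]
 [140 140 140 139 141 141 140 136 116  84  67  61  65  64  63  58  63  69
   86  97 110 128]]
```

The pin has dropped: its head went from row 146 to about row 166. I stop turning, release the rim and rise.

>>> arm_command:
  commands: "0 0 0 0 0 0 0.5; 0 0 0 0 0 0 0.5; 0 0 0 0 0 0 0.5; 0 0 -30 0 0 0 0.5; 0 0 -45 0 0 0 0.5; 0 0 -30 0 0 0 0.4; 0 0 0 0 0 0 0"

```text
time: 21.78
tool_pos: [0.5577, 0.1156, 0.2283]
ee_rot: [-3.14, 0.021, -2.926]
wrist_force: [-0.7, 0.2, 0.1]
width: 0.0309
```

```bash
python3 - <<'E'
from h import *
a=snapshot("side");b=snapshot("top");go(.546,.005,.20);turn(np.pi+.215)
for z in(.151,.156,.16,.163,.17):print(z,proj(a,[.545,.005,z]),proj(b,[.545,.005,z]))
g=cv2.cvtColor(a["img"],cv2.COLOR_BGR2GRAY);print(g[158:182,236:254])
g=cv2.cvtColor(b["img"],cv2.COLOR_BGR2GRAY);print(g[228:248,240:262])
print(box("pin",a,5),tip("pin_head",a))
E
```

```text
t 21.88 tcp [0.556  0.1154 0.2245] rpy [-3.141  0.014 -2.926] F [ 1.   0.2 -1.2] w 0.0231 shift mm [  33.7 -105.7   24.1]
turn deg [-0.02  0.79  0.02]
0.151 [243.01210714 170.63015883] [248.97917361 236.34817267]
0.156 [242.83425179 168.48815285] [248.81751821 236.03026905]
0.16 [242.6907231  166.75956107] [248.68700174 235.77360171]
0.163 [242.5823422  165.45427258] [248.58841037 235.57971674]
0.17 [242.32697182 162.37871221] [248.35598319 235.12263676]
[[128 127 126 126 125 128 130 130 130 131 129 130 130 126 111  75  51  41]
 [129 127 128 128 128 127 129 130 129 131 129 130 129 119  91  62  43  38]
 [129 128 127 126 130 128 129 130 129 129 131 130 127 109  76  55  45  36]
 [130 128 128 126 124 126 128 130 130 129 133 130 120  95  66  48  48  41]
 [129 130 128 127 131 129 130 131 132 128 131 127 117  88  73  76  72  55]
 [127 132 131 128 131 130 136 140 138 139 136 130 114 102 105 115 112  87]
 [129 130 131 129 134 141 146 147 148 148 147 141 132 124 131 133 131 117]
 [128 129 130 134 146 149 152 153 153 154 153 152 143 134 137 140 138 133]
 [124 130 132 140 153 155 153 153 155 154
[... 2594 characters left out ...]
67 166 166 166 165 164 164 165 164
  165 164 165 165]
 [167 166 165 165 164 164 165 166 164 165 164 164 165 166 165 165 164 165
  163 163 164 165]
 [165 165 165 163 163 164 164 166 165 164 164 164 166 168 166 165 165 164
  165 165 163 163]
 [165 164 166 165 164 163 165 166 166 165 165 166 166 167 167 166 166 164
  164 164 164 165]
 [165 165 165 164 165 164 165 166 165 166 165 165 167 167 168 167 166 164
  164 164 165 164]]
[(0.7, array([314.8, 260.9,  12.7,  34.5])), (0.58, array([314. , 350.6,  14.7,  28.6])), (0.42, array([241.2, 167.4,   9.4,  10.5])), (0.27, array([180.4, 121.6, 108.9, 134.2]))] [(0.78, array([324.4, 353.4])), (0.78, array([320.6, 266.6])), (0.53, array([243.9, 169.8]))]
```

Head top is at pixel (244,166), about 160 mm high: some 9 mm short of home, resting on the ball as expected. I'll move over it with the fingers shut and press.

>>> arm_command:
  commands: "12 -38 0 0 0.8 0 0; 12 -38 0 0 0 0 0; 10 -28 10 0 0 0 0; 0 0 20 0 0 0 0; 0 0 0 0 0 0 0; 0 0 0 0 0 0 0"

```text
time: 22.72
tool_pos: [0.5391, 0.0038, 0.1807]
ee_rot: [3.137, -0.022, -2.925]
wrist_force: [-0.7, -0.4, 0.8]
width: 0.0005
```

```bash
python3 - <<'E'
from h import *
go(.546,.0045,.135);turn(np.pi+.215)
E
```

```text
t 22.73 tcp [0.5391 0.0038 0.1807] rpy [ 3.137 -0.022 -2.925] F [-0.7 -0.4  0.8] w 0.0005 shift mm [-7.9 -1.1 45.5]
turn deg [ 0.29 -1.25  0.1 ]
```

>>> arm_command:
  commands: "-6 -1 8 0.2 -1 0 0; 0 0 5 0 0 0 0; 0 0 0 0 0 0 0; 0 0 0 0 0 0 0"

```text
time: 23.22
tool_pos: [0.5461, 0.0053, 0.1677]
ee_rot: [3.141, -0.001, -2.923]
wrist_force: [0.2, 0.1, 1.2]
width: 0.0004
```

```bash
python3 - <<'E'
from h import *
go(.546,.0045,.135);turn(np.pi+.215)
E
```

```text
t 23.23 tcp [0.5461 0.0053 0.1677] rpy [ 3.141e+00 -1.000e-03 -2.923e+00] F [0.2 0.1 1.2] w 0.0004 shift mm [ 0.2 -0.8 32.7]
turn deg [ 0.05 -0.08  0.22]
```

>>> arm_command:
  commands: "0 0 6 0 0 0 0; 0 0 6 0 0 0 0; 0 0 6 0 0 0 0; 0 0 4 0 0 0 0; 0 0 3 0 0 0 0"

```text
time: 23.85
tool_pos: [0.5462, 0.0053, 0.1413]
ee_rot: [3.141, -0.001, -2.923]
wrist_force: [-0.3, -0.4, -0.9]
width: 0.0005
```

>>> arm_command:
  commands: "0 0 4 0 0 0 0; 0 0 4 0 0 0 0; 0 0 3 0 0 0 0"

```text
time: 24.22
tool_pos: [0.5465, 0.0052, 0.1303]
ee_rot: [3.141, 0.0, -2.923]
wrist_force: [-2.0, -0.3, 5.9]
width: 0.0003
```

>>> arm_command:
  commands: "0 0 3 0 0 0 0; 0 0 3 0 0 0 0; 0 0 3 0 0 0 0"

```text
time: 24.6
tool_pos: [0.5464, 0.005, 0.1257]
ee_rot: [-3.14, 0.002, -2.923]
wrist_force: [-3.3, 0.2, 5.3]
width: 0.0005
```

>>> arm_command:
  commands: "0 0 3 0 0 0 0; 0 0 3 0 0 0 0"

```text
time: 24.85
tool_pos: [0.5464, 0.0049, 0.1237]
ee_rot: [-3.139, 0.004, -2.923]
wrist_force: [-3.3, 1.0, 12.5]
width: 0.0003
```

>>> arm_command:
  commands: "0 0 3 0 0 0 0; 0 0 3 0 0 0 0"

```text
time: 25.1
tool_pos: [0.5465, 0.0049, 0.1238]
ee_rot: [-3.138, 0.008, -2.923]
wrist_force: [-4.4, 0.0, 10.0]
width: 0.0004
```

```bash
python3 - <<'E'
from h import *
a=snapshot("side");go(.546,.0045,.12)
print(np.array(robot.get_obs()["wrist_force"]))
g=cv2.cvtColor(a["img"],cv2.COLOR_BGR2GRAY);print(g[158:182,236:254])
E
```

```text
t 25.15 tcp [0.5465 0.0049 0.1238] rpy [-3.138  0.008 -2.923] F [-4.   0.4 10.6] w 0.0005 shift mm [ 0.6 -0.3  3.7]
[-3.95523513  0.40514483 10.63492757]
[[ 97  82  85  82  85  88  90  95  90  93  94  96  93  94  93  87  67  49]
 [ 99  88  87  85  83  86  92  93  94  94  94  92  96  93  94  89  63  44]
 [101  88  88  90  86  87  93  95  93  93  90  93  95  96  95  88  64  43]
 [106  89  87  86  85  86  95  95  95  93  96  93  93  93  92  87  67  45]
 [107  89  85  87  85  88  93  95  91  96  92  94  96  93  92  88  77  55]
 [109  91  84  87  85  86  92  96  95  94  96  95  96  92  93  96  98  80]
 [115  96  86  89  87  86  91  93  94  94  94  93  96  93  96  98 110 111]
 [120 106  91  88  85  86  90  94  94  92  95  96  93  94  94 100 117 130]
 [125 114  97  89  86  85  90  93  94  92  94  95  95  96  95  99 113 134]
 [130 124 105  89  86  85  87  94  96  96  94  91  92  94  97  95 111 120]
 [135 129 114  95  86  83  85  89  93  95  94  94  95  96  95  91  93  95]
 [138 135 126 101  86  83  82  93  93  93  92  89  88  85  81  78  75  76]
 [140 138 131 107  88  83  85  90  93  90  85 
[... 154 characters left out ...]
 73  67  64  68  72  71]
 [133 126 106  80  65  71  76  79  81  80  78  73  66  58  63  69  72  71]
 [107  99  78  62  54  62  68  74  75  72  70  60  56  50  61  68  71  70]
 [ 82  76  73  61  47  53  58  59  60  64  59  57  50  50  59  67  72  72]
 [ 86  74  69  57  48  50  56  53  54  57  53  50  50  47  60  71  70  70]
 [112  83  71  63  54  51  51  54  53  54  52  48  50  58  64  73  69  70]
 [126 100  76  69  62  55  54  54  58  56  54  54  54  66  68  71  72  73]
 [136 118  96  86  71  65  65  63  61  60  58  61  65  68  71  73  74  72]
 [140 137 127 115  95  84  73  69  69  63  65  67  67  70  69  70  72  73]
 [140 143 138 135 122 112  83  74  74  71  70  69  68  71  70  68  74  75]]
```

>>> arm_command:
  commands: "0 0 4.5 0 0 0 0; 0 0 4.5 0 0 0 0"

```text
time: 25.4
tool_pos: [0.5467, 0.0049, 0.1237]
ee_rot: [-3.136, 0.013, -2.922]
wrist_force: [-6.9, 0.9, 15.9]
width: 0.0009
```

>>> arm_command:
  commands: "0 0 -15 0 0 0 0; 0 0 -40 0 0 0 0; 0 0 -50 0 0 0 0; 50 0 -30 0 0 0 0; 50 0 0 0 0 0 0; 0 0 0 0 0 0 0; 0 0 0 0 0 0 0"

```text
time: 26.28
tool_pos: [0.4467, -0.0172, 0.264]
ee_rot: [-3.134, 0.017, -2.922]
wrist_force: [1.2, -0.0, 0.8]
width: 0.0005
```

```bash
python3 - <<'E'
from h import *
a=snapshot("side");b=snapshot("top");go(.546,.0045,.12)
g=cv2.cvtColor(a["img"],cv2.COLOR_BGR2GRAY);print(g[160:184,236:254])
print(box("pin",a,5),tip("pin_head",a),box("bolt",a),box("clevis",a),box("spanner",a),box("spare_bush",a))
E
```

```text
t 26.38 tcp [ 0.4469 -0.0171  0.2635] rpy [-3.134  0.016 -2.922] F [-0.5 -0.2  0.3] w 0.0006 shift mm [-99.2   0.5 145.1]
[[121 120 121 121 120 123 121 121 123 122 122 122 119 102  71  53  44  33]
 [124 122 120 118 121 121 121 122 121 122 122 121 113  88  60  48  43  36]
 [123 123 119 121 119 121 122 121 122 122 123 119 109  80  67  71  66  46]
 [120 123 121 120 119 121 120 120 122 121 123 120 110  96 101 106 102  81]
 [122 122 119 123 121 121 123 123 121 124 124 126 120 119 122 124 123 109]
 [121 124 124 121 124 122 123 125 128 129 128 130 128 127 130 128 129 124]
 [119 122 123 123 126 126 129 133 135 135 133 130 128 129 131 132 130 130]
 [121 122 123 127 130 135 137 141 143 139 138 136 132 130 133 131 132 132]
 [122 127 130 132 138 140 143 144 146 146 144 142 138 132 130 129 131 132]
 [129 131 129 135 140 146 144 146 147 147 146 145 141 134 131 131 131 132]
 [132 133 130 129 141 148 148 144 145 146 145 143 139 127 129 131 130 130]
 [131 131 128 121 137 143 147 147 148 144 144 140 127 110 119 127 130 128]
 [133 127 125 109 111 131 140 139 137 136 133 121 100  88 107 125 132 129]
 [1
[... 578 characters left out ...]
5  69  66  73  92]
 [132 131 134 131 131 130 129 117  89  82  78  71  69  71  76  80  91 112]
 [132 130 131 131 134 130 129 127 119 113 107  87  81  91 107 113 114 125]
 [132 132 131 131 132 131 131 132 130 127 123 116 111 116 124 128 127 127]]
[(0.7, array([317. , 350.7,  14. ,  27.9])), (0.57, array([315.6, 260.1,   9.6,  33.6])), (0.5, array([237.8, 171. ,  11.8,   8.7]))] [(0.72, array([325.3, 356.6])), (0.7, array([319.4, 264.9])), (0.63, array([346.7, 179.4]))] [(0.43, array([272.9, 318. ,  14.4,  19.3]))] [(0.51, array([238.7, 324.4,  18.1,  21.1])), (0.47, array([300.3, 164.3,  91.1,  31. ]))] [(0.92, array([298.6, 165. ,  94. ,  31.1]))] [(0.94, array([356.7, 244.7,  29.3,  37.5]))]
```

Force and travel suggest the pin is home, with a solid stop at readout 0.1237. The image leaves about 2 mm unsure, so I'll check by feel. A touch on the bracket's flat top beside the head should read 16 mm lower, at about 0.108.

>>> arm_command:
  commands: "-39 0 30 0.3 0.9 0 0; -38 0 40 0 0 0 0; 0 0 30 0 0 0 0; 0 0 0 0 0 0 0; 0 0 0 0 0 0 0"

```text
time: 27.3
tool_pos: [0.5266, -0.0009, 0.1628]
ee_rot: [-3.128, 0.002, -2.922]
wrist_force: [0.0, -0.0, 0.3]
width: 0.0004
```

```bash
python3 - <<'E'
from h import *
go(.5240,.0002,.115);turn(np.pi+.215)
E
```

```text
t 27.3 tcp [ 0.5266 -0.0009  0.1628] rpy [-3.128e+00  2.000e-03 -2.922e+00] F [ 0.  -0.   0.3] w 0.0004 shift mm [ 2.4  2.3 47.7]
turn deg [-0.8   0.1   0.28]
```

>>> arm_command:
  commands: "3.5 2 6 -0.8 0 0 0; 0 0 12 0 0 0 0; 0 0 10 0 0 0 0; 0 0 6 0 0 0 0; 0 0 4 0 0 0 0; 0 0 0 0 0 0 0"

```text
time: 28.05
tool_pos: [0.5238, -0.0002, 0.1261]
ee_rot: [-3.14, 0.008, -2.922]
wrist_force: [0.3, -0.2, -0.1]
width: 0.0003
```

>>> arm_command:
  commands: "0 0 5 0 0.4 0 0; 0 0 4 0 0 0 0; 0 0 3 0 0 0 0; 0 0 3 0 0 0 0"

```text
time: 28.55
tool_pos: [0.5246, -0.0002, 0.1108]
ee_rot: [-3.14, 0.002, -2.922]
wrist_force: [1.0, -0.4, -1.1]
width: 0.0006
```

>>> arm_command:
  commands: "0 0 3 0 0 0 0; 0 0 3 0 0 0 0; 0 0 3 0 0 0 0"

```text
time: 28.92
tool_pos: [0.5247, -0.0002, 0.1076]
ee_rot: [-3.139, 0.005, -2.922]
wrist_force: [-5.8, 0.1, 11.0]
width: 0.0007
```

Contact is at 0.1076, 16.1 mm below the head's reading at a similar force, so the head sits down on the bracket. I'll back away and hand in.

>>> arm_command:
  commands: "0 0 -20 0 0 0 0; 0 0 -50 0 0 0 0; 0 0 -50 0 0 0 0; 40 0 -30 0 0 0 0; 30 0 0 0 0 0 0; 0 0 0 0 0 0 0; 0 0 0 0 0 0 0; 0 0 0 0 0 0 0"

```text
time: 29.92
tool_pos: [0.4551, -0.0154, 0.2617]
ee_rot: [-3.138, 0.005, -2.922]
wrist_force: [-0.6, 0.4, -1.3]
width: 0.0009
```

```bash
python3 - <<'E'
from h import *
a=snapshot("side");go(.546,.0045,.12)
g=cv2.cvtColor(a["img"],cv2.COLOR_BGR2GRAY);print(g[162:182:2,236:252])
print(box("bolt",a),box("clevis",a))
robot.close_job()
E
```

```text
t 29.98 tcp [ 0.4552 -0.0154  0.2615] rpy [-3.138  0.005 -2.922] F [-1.3  0.3  0.9] w 0.0003 shift mm [-92.3   0.  142. ]
[[122 123 121 120 122 121 121 122 123 123 122 119 109  82  66  71]
 [121 122 123 124 121 121 123 121 123 123 127 126 123 117 122 125]
 [120 122 123 123 125 128 132 131 135 135 134 134 130 131 130 130]
 [125 127 129 133 139 141 143 145 145 144 143 141 139 132 133 128]
 [131 130 129 129 142 148 147 146 147 146 145 146 137 130 128 129]
 [130 131 125 112 113 129 136 139 138 138 133 121 101  86 108 128]
 [129 131 124 100  70  66  73  81  82  81  73  61  51  65 101 126]
 [131 132 127 105  65  49  52  51  50  48  52  49  44  47  70  90]
 [132 127 127 122 101  75  58  55  51  52  50  51  50  56  64  67]
 [132 133 132 131 128 125 115 105  77  66  61  63  69  66  65  69]]
[(0.54, array([274.7, 318.1,   8.5,  18.9])), (0.46, array([355.9, 246.4,  29.2,  39.3]))] [(0.63, array([177.1, 118.1, 110.5, 140.3]))]
the job is handed in; nothing more can be done
```

The pin is fitted and pressed home, and the job was handed in at about 30 s. I took the grey knob-headed pin from the block and stood it in the bore. I then led the wheel round about 64° until the pin dropped, let go of the rim, and pressed the pin past the ball with up to 16 N.

**Last checks**
- **Seating by feel:** the head stopped solid at readout 0.1237–0.1238. The bracket's flat top beside it read 0.1076, so the step is about 16.1 mm, which is the head's height.
- **Seating by camera:** the side picture alone put the head about 2–3 mm high, within its accuracy. I trusted the feel check.
- **Bolt and clevis pin:** before the last touch on the bracket, the networks found both where they began. In the final look they found the bolt there; the network's only clevis report was a low-confidence box on the bracket.
- **Spanner and spare bush:** I did not approach either. The networks last found both lying on the bench just after the pressing, and I did not measure them against the start.

**What went wrong on the way**
- **First grasp:** the jaws closed on nothing above the knob, because the fingers really end about 30 mm above the reported TCP. I allowed for this afterwards, and the pin was not disturbed.

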